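Let the mosaic lift down level with its transfer shelf

ROBOT

A 7-joint arm with a two-finger parallel gripper is mounted at the origin on the work surface. World frame = base frame: x ahead of the robot, y to its left, z up, the work surface at z = 0. Lengths are in m, angles in rad, forces in N, time in s.
With the tool pointing down it reaches from about 0.4 to 0.85 m from the base axis. Payload 10.4 kg.
Tool frame: the origin (TCP) lies midway between the tips of the shut fingers; the grasp point (between the pads) lies 19 mm behind it; z points along the fingers, x is the direction in which the jaws open and shut, and the axes are right-handed (so a half turn about z gives the same grasp; the last joint's range is limited). The gripper opens to 85 mm and grips with 20 to 120 N. Pads are 22 mm wide; open, the fingers measure 114 mm over their backs; the gripper's body (76 mm by 85 mm) begins 54 mm behind the grasp point. The pads swing forward as they close: fully open they stand 13 mm farther back than shut.
Start: joints at [-1.227, 0.332, -0.065, 1.46, 0.022, 1.35, -0.088], TCP at [0.224, 0.583, 0.231] pointing down, gripper open.
Joint ranges: [-2.6, 2.6], [-0.5, 2.12], [-1.47, 1.34], [0.16, 2.42], [-1.27, 4.41], [0.06, 2.06], [-2.6, 2.6]. Speed limits (rad/s): [2.22, 2.22, 2.79, 2.79, 3.14, 3.14, 3.14].

INTERFACE

Orientations are given as a unit quaternion [x, y, z, w].
In Python, from workcell import manip, cams gives the robot as it stands.
- The arm moves only by the tool move_arm, never from a script. Its argument "moves" is a list of rows, each a list of 7 numbers: the turn, a rotation vector about the tool's x, y, z in degrees, then the shift along the tool's x, y, z in m, then the finger opening in m, from 0 to 0.0854. A call has 1 to 10 rows; each row is the pose to reach, as a shift and turn from the pose commanded when the call began, along the tool's axes at that moment; what a row does not reach only later rows make up. A row lasts 1/10 s, in which the tool goes at most 50 mm and 8.59 degrees, less where a joint would pass 70% of its speed; a pose out of reach is approached as far as the arm can. A call with a gripper value outside its range is refused whole. The fingers move at their own pace and stop on an object; "grip_force" is the grip in N (left out, the last holds). Time passes only in rows, so rows that repeat a pose let the fingers close. It gives the time, the measured TCP pose, the force and the opening at its end, in the units of the state.
- manip.get_obs(): the state, without advancing time (a new reading comes with each control period).
- cams.camera(name): name is "scene" or "top" or "wrist"; returns the picture (400x640x3 uint8, red, green, blue); there is no depth.
- cams.camera_params(name): a dict with "fx", "fy", "cx", "cy" (pixels), "xyz" and "rotation" of the camera in the world. Camera axes: x right, y up, looking along -z (the intrinsics and any distortion apply to the point x, -y, -z); pixel columns grow to the right and rows downward; lengths in m; the calibration is good to about 2 mm. A picture is of the moment at which its call begins: read the wrist's pose just before it. camera_params takes no time and is no camera call; for the wrist camera it gives the pose at the moment of the call.
- manip.hand_in(): hands the job in, once; it reports no verdict.
The state is a dict: "clock": time; "joint_pos": joint angles; "joint_velocities": joint speeds; "tau": joint torques, N m; "position": TCP position; "ee_rot": TCP orientation; "ft_force": force on the tool from outside, world axes, zero at the start; "torque": the same for the moment, N m; "grip_width": opening from 0.0 (shut) to 1.0 (fully open).
Only numpy, scipy, OpenCV 4.12 (cv2) and the standard library are available. Lean on these libraries where they do the work, as an engineer would, in place of code of your own. Each camera call takes 0.05 s, during which the arm holds its last target. There are 200 camera calls.

TASK

Crack the red release valve of the mosaic lift open just far enough that the deck with the panel sinks slowly, and when the deck is level with the wooden transfer shelf beside it, stop it there by snugging the valve firmly shut by its springy lever, with a push of 9 N or a little more but not wrenching it. Never let the deck drop fast and do not touch the deck or the shelf, do not disturb the other things, and let go of the valve at the end.

Things in the scene. Friction and masses are not known exactly. Their poses are not given: they have to be found in the camera images.
- lift: hydraulic panel lift on a blue steel base plate 240 x 610 x 12 mm, fixed to the table (position and yaw vary). Origin on the table under the plate; z up; x away from the robot at yaw 0; the valve stands at the +y end, the deck in the middle (centre 20 mm to -y), the shelf at the -y end.
- deck: steel deck plate 220 x 200 x 12 mm on the lift's ram, with a blue mosaic panel with yellow half sun clipped on it. Origin at the centre of the plate's top face; it only moves up and down. Starts 30 to 70 mm above the shelf and cannot be pumped up again; its weight is hidden. More than 35 mm/s is a drop; with the valve wide open it falls at 60 to 100 mm/s.
- deck_edge (a point): top face of the steel deck plate at the middle of its edge next to the shelf
- shelf: wooden transfer shelf 220 x 160 x 12 mm with a red edge strip, clamped at a height that differs each time. Origin at the centre of its top face. The gap between deck and shelf is 6 mm.
- shelf_edge (a point): top face of the shelf at the middle of its edge next to the deck; the deck is level with it when this and deck_edge have the same height
- valve (a joint): angle of the brass valve hub, rad: 0 = on its hard seat (shut), it cannot go below; grows anticlockwise seen from above as it opens, to 1.4. Starts 0 to 0.1. The deck holds still until a crack angle that differs each time (0.15 to 0.8); beyond it the sinking speed grows by very roughly 20 mm/s per 0.1 rad, and turning back slows or stops it at once. The hub stays where it is left.
- grip_post (a point): upright red round post to hold, 16 mm across, 64 to 126 mm above the table, at the end of the springy red lever (bar top 69 mm above the table), 75 mm from the valve axis. This point lies on the post's axis 102 mm above the table. The post may be pinched from above; it travels on an arc about valve_axis.
- valve_axis (a point): point on the upright axis of the valve, 102 mm above the table (brass hub top at 72 mm)
- chip_stack: loose stack of blue glass, 45 x 40 x 30 mm, on the base plate behind the valve; leave alone
- grout_jar: loose jar, 48 mm across, 55 mm tall, on the base plate behind the valve; leave alone
- glue: loose white bottle, 60 mm across, 160 mm tall; leave alone
- pebble_bowl: white bowl of pebbles, 110 mm across, 45 mm tall; leave alone
- yellow_glass: loose stack of yellow glass sheets 110 x 90 x 12 mm; leave alone
- nippers: tile nippers with green handles, 150 mm long, lying; leave alone
- spreader: spatula lying on the table; leave alone
- lever (a joint): flex of the springy red lever against the hub, rad: 0 unloaded, positive when pushed in the opening sense, 0.1 rad for 13 N at the post. Turning the hub takes 1 to 6 N at the post, most when shutting. Post direction = direction when shut and unloaded + valve + lever. On the seat, 9 N or more closing push (-0.07) is snug; past 22 N (-0.17) is wrenching and damages the seat.

How it is judged:
On the way, in this order (a step that is already met when the one before it is completed fails the run):
1. the valve is cracked open and the deck has begun to sink (10 mm) (distance of deck from where it was at the start of the episode above 0.01 m).
2. the valve is pressed snugly onto its seat with the deck level with the shelf (value of joint valve below 0.02 rad and value of joint lever below -0.06 rad and z of deck_edge in the frame of shelf_edge between -0.005 and 0.005 m), for 0.1 s.
At the end, for the whole second after the job is handed in: The deck is at rest with its plate level with the shelf to within 5 mm, and the valve is shut (within 0.03 rad of its seat) and let go (z of deck_edge in the frame of shelf_edge between -0.005 and 0.005 m and value of joint valve below 0.03 rad and linear speed of deck below 0.002 m/s); the robot touches nothing.
It fails at once if the deck sinks faster than 35 mm/s (linear speed of deck above 0.035 m/s).
It fails at once if the valve is wrenched onto its seat (lever flexed beyond -0.17 rad, about 22 N at the post) (value of joint lever below -0.17 rad).
It fails at once if the robot touches the deck or the shelf (contact force between any of the fingers, the arm and deck above 1 N or contact force between any of the fingers, the arm and shelf above 1 N).
It fails at once if another thing is disturbed (moved more than 20 mm) (distance of any of chip_stack, grout_jar, glue, pebble_bowl, yellow_glass, nippers, spreader from where it was at the start of the episode above 0.02 m).
It also fails if it takes over 72 s, if anything falls off the work surface, if the arm or the gripper's body presses on something with over 40 N, if the wrist force passes 120 N, or if a joint passes its speed limit or range.

## Working session

There is one attempt and no reset: what is moved stays moved. The work goes in short steps, Python scripts to look and compute and a tool call to move; the robot and the scene stay as the last step left them, time stands still between calls to the robot, and variables do not carry over. Pictures are saved under pics/ and viewed, about 8 in all and at most 12, crops included, and the job is handed in when it is done.

Besides the shell and the picture viewer there is one more tool, called after "Emit:" by a JSON object that holds its "name" and its "arguments". move_arm: Moves the arm, as the interface text tells. Its arguments: {"type":"object","properties":{"moves":{"type":"array","items":{"type":"array","items":{"type":"number"}}},"grip_force":{"type":"number"}},"required":["moves"]}

```bash
mkdir -p pics; ls
python3 - <<'E'
from workcell import manip,cams
import cv2,numpy as np
o=manip.get_obs();print(o)
for n in("scene","top"):
    p=cams.camera_params(n);print(n,p)
    cv2.imwrite(f"pics/{n}0.png",cams.camera(n)[:,:,::-1])
E
```

```text
pics
{'clock': 0.0, 'joint_pos': array([-1.22661439,  0.33287428, -0.06473522,  1.4609522 ,  0.02159595,
        1.34987116, -0.08846737]), 'joint_velocities': array([ 0.00332602, -0.00185431, -0.00129075,  0.0018668 , -0.00034179,
        0.00163399,  0.00100286]), 'tau': array([-2.95172595e-04, -6.25454450e+01,  4.88828856e-02, -3.91618967e+01,
        1.61162083e-02,  9.80790763e-03, -1.75216138e-05]), 'position': array([0.22398355, 0.58308796, 0.23050931]), 'ee_rot': array([ 8.24175975e-01,  5.66333351e-01, -5.66539556e-04,  4.19152504e-04]), 'ft_force': array([-1.11463648, -0.38941824, -0.19094473]), 'torque': array([-0.02772932, -0.00080585,  0.00592034]), 'grip_width': 1.001317494838577}
scene {'fx': 511.1813270062468, 'fy': 511.1813270062468, 'cx': 321.7326594819866, 'cy': 202.41322320093764, 'xyz': array([1.33063196, 0.5901242 , 1.261483  ]), 'rotation': array([0.15802877, 0.32000342, 0.83370589, 0.42137775])}
top {'fx': 453.8853869739612, 'fy': 453.8853869739612, 'cx': 323.4802836510409, 'cy': 205.72705871049857, 'xyz': array([ 0.33824124, -0.04871613,  1.52937165]), 'rotation': array([ 0.04374824, -0.03575845, -0.70565366,  0.70630046])}
```

View pics/scene0.png

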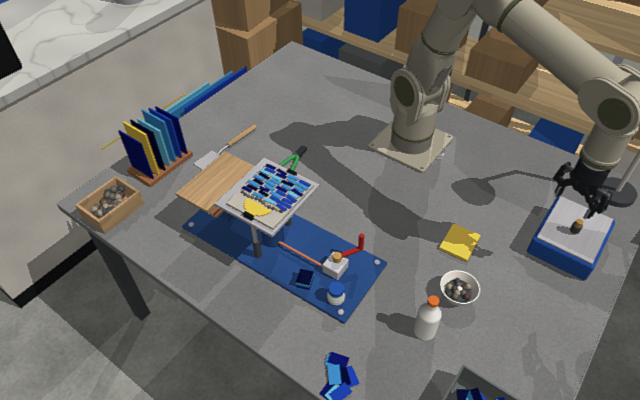

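View pics/top0.png

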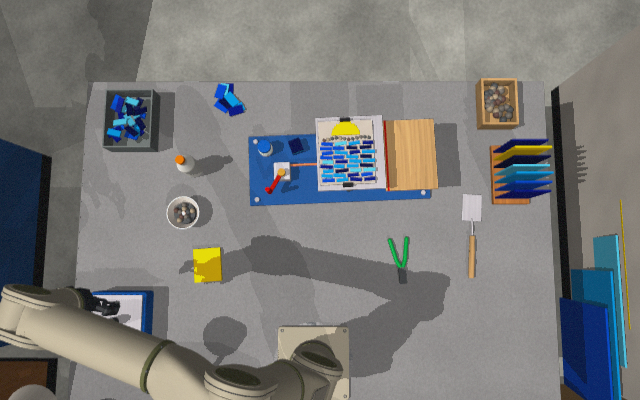

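The scene view shows the post at about (362,238) and the hub at about (336,260). In the top view the post is at (269,190), the hub at (282,171), the deck around (350,153) and the shelf around (412,155). Next, enlarged crops.

Run:
```python
import cv2,numpy as np
s=cv2.imread("pics/scene0.png");t=cv2.imread("pics/top0.png")
a=cv2.resize(s[150:290,170:395],None,fx=3.5,fy=3.5,interpolation=cv2.INTER_CUBIC)
cv2.imwrite("pics/sc1.png",a)
b=cv2.resize(t[105:215,240:450],None,fx=3.8,fy=3.8,interpolation=cv2.INTER_CUBIC)
cv2.imwrite("pics/tc1.png",b);print(a.shape,b.shape)
```

```text
(490, 788, 3) (418, 798, 3)
```

View pics/sc1.png

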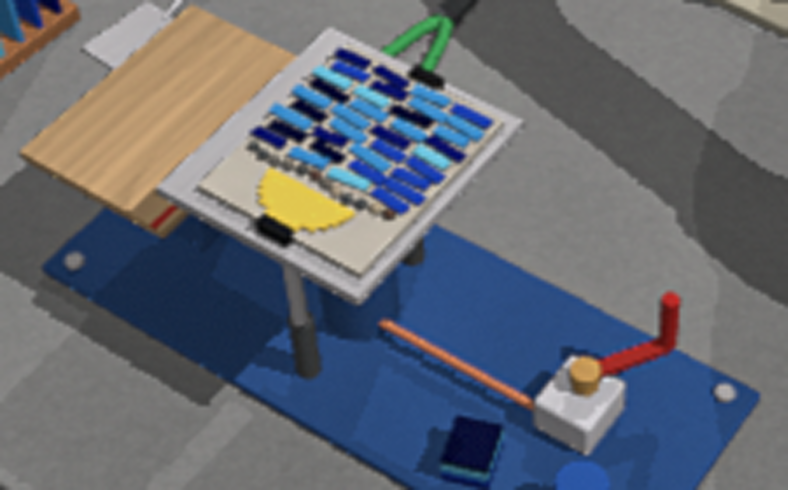

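View pics/tc1.png

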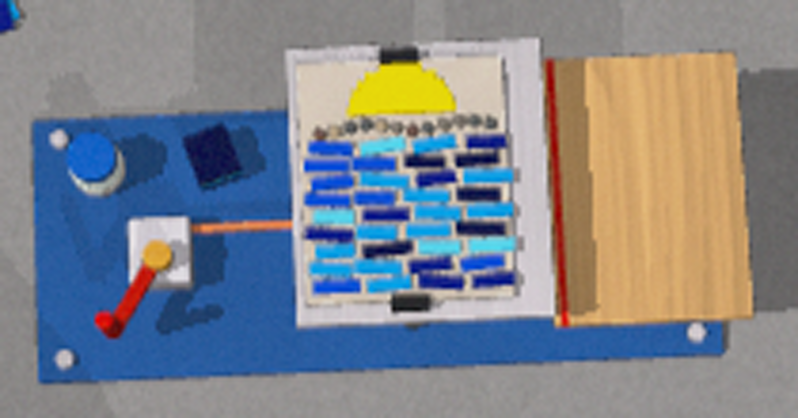

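The crops show the deck plate corners, shelf corners, base plate corners, hub top and post top clearly. I'll fit the known geometry to these pixels.

```bash
cat > h.py <<'E'
from workcell import manip,cams
import cv2,numpy as np
from scipy.optimize import least_squares
from scipy.spatial.transform import Rotation as R
def proj(n,P,p=None):
    p=p or cams.camera_params(n); P=np.atleast_2d(P)
    c=R.from_quat(p["rotation"]).inv().apply(P-p["xyz"])
    return np.c_[p["cx"]+p["fx"]*c[:,0]/-c[:,2],p["cy"]+p["fy"]*c[:,1]/c[:,2]]
E
cat > fit.py <<'E'
from h import *
# label: (scene crop, top crop)
S=lambda u,v:((u+.5)/3.5-.5+170,(v+.5)/3.5-.5+150)
T=lambda u,v:((u+.5)/3.8-.5+240,(v+.5)/3.8-.5+105)
obs=[("d",+.11,.08,S(360,302),T(286,48)),("d",-.11,.08,S(522,122),T(298,327)),("d",-.11,-.12,S(332,28),T(553,316)),("d",.11,-.12,S(160,190),T(541,38)),
("s",.11,-.286,S(20,155),T(738,53)),("s",-.11,-.286,S(195,5),T(752,313)),
("b",.12,.305,None,T(34,120)),("b",-.12,.305,S(760,397),T(40,382)),("b",-.12,-.305,None,T(725,353)),("b",.12,-.305,S(42,267),None),
("post",0,0,S(671,297),T(107,323)),("hub",0,0,S(585,368),T(157,253))]
cp={n:cams.camera_params(n) for n in("scene","top")}
def pts(q):
    x,y,w,dz,sz,hx,hy,a=q
    Rz=np.array([[np.cos(w),-np.sin(w)],[np.sin(w),np.cos(w)]]);o=[]
    for k,u,v,_,_ in obs:
        if k=="post":u,v,z=hx+.075*np.cos(a),hy+.075*np.sin(a),.126
        elif k=="hub":u,v,z=hx,hy,.072
        else:z={"d":dz,"s":sz,"b":.012}[k]
        o.append([*(np.array([x,y])+Rz@[u,v]),z])
    return np.array(o)
def res(q,full=False):
    P=pts(q[:8]);r=[];
    for j,n in((3,"scene"),(4,"top")):
        pr=proj(n,P,cp[n])+ (q[8:10] if j==3 else q[10:12])
        for ob,pp in zip(obs,pr):
            if ob[j] is not None:r.append(pp-ob[j])
            elif full:r.append([0,0])
    if full:return np.array(r)
    return np.r_[np.ravel(r),np.array(q[8:])]
s=least_squares(res,[.7,-.07,0,.25,.2,0,.2,3.6,0,0,0,0],loss="soft_l1")
np.set_printoptions(precision=4,suppress=True)
print(s.x);print(np.c_[res(s.x,True)[:12],res(s.x,True)[12:]])
P=pts(s.x[:8]);print("post",P[-2],"hub",P[-1],"dz-sz",s.x[3]-s.x[4])
E
python3 fit.py
```

```text
[ 0.6452 -0.0891  0.042   0.2202  0.1626 -0.0221  0.1956  2.6077  0.1132
  0.785  -0.0623  0.3409]
[[ 0.2317 -0.11   -1.2003 -0.0825]
 [ 1.7332  0.3332 -1.4861 -0.2312]
 [ 0.3602  0.214   0.0277 -0.2005]
 [-0.5153 -0.1727 -0.9522 -0.3341]
 [ 0.4008 -0.5354 -1.22   -0.741 ]
 [ 0.0755  0.1779 -0.0076  1.2056]
 [ 0.      0.      1.4638 -0.4322]
 [-1.1977 -1.326   1.4692  0.0562]
 [ 0.      0.      2.2734  0.1622]
 [-2.0472 -0.6497  0.      0.    ]
 [-0.1616  0.2675  0.1874 -0.0889]
 [ 0.3066  0.6062  0.3749  0.7366]]
post [0.5488 0.1409 0.126 ] hub [0.6149 0.1054 0.072 ] dz-sz 0.057624918613837006
```

The fit is consistent to 1–2 px. That puts the post at (0.549, 0.141), the hub at (0.615, 0.105) and the deck about 58 mm above the shelf. The tool's x axis (0.36, 0.93) already lies near the lever tangent, so no turn is needed. I'll move above the post.

Emit:
{"name": "move_arm", "arguments": {"moves": [[0,0,0,-0.02,0.03,0,0.05],[0,0,0,-0.045,0.07,0,0.05],[0,0,0,-0.07,0.11,0,0.05],[0,0,0,-0.095,0.15,0,0.05],[0,0,0,-0.12,0.19,0,0.05],[0,0,0,-0.145,0.23,0,0.05],[0,0,0,-0.17,0.27,0,0.05],[0,0,0,-0.2,0.31,0,0.05],[0,0,0,-0.225,0.35,0,0.05],[0,0,0,-0.25,0.385,0,0.05]], "grip_force": 40}}

```text
clock: 1.1
position: [0.4948, 0.2097, 0.2312]
ee_rot: [0.824, 0.566, -0.0, 0.0]
ft_force: [0.9, 0.1, 0.5]
grip_width: 0.586
```

Emit:
{"name": "move_arm", "arguments": {"moves": [[0,0,0,-0.02,0.035,0,0.05],[0,0,0,-0.035,0.06,0,0.05],[0,0,0,-0.045,0.075,0,0.05],[0,0,0,-0.045,0.075,0,0.05],[0,0,0,-0.045,0.075,0,0.05]]}}

```text
clock: 1.6
position: [0.5474, 0.1434, 0.2309]
ee_rot: [0.824, 0.566, -0.0, -0.0]
ft_force: [-0.2, 0.8, -0.3]
grip_width: 0.586
```

Run:
```python
from h import *
o=manip.get_obs();print(o["clock"],o["position"],o["ft_force"],R.from_quat(o["ee_rot"]).as_matrix().round(3))
p=cams.camera_params("wrist");print(p)
im=cams.camera("wrist")[:,:,::-1];cv2.imwrite("pics/w0.png",im)
print(proj("wrist",[[.549,.141,.126],[.615,.105,.072]],p))
```

```text
1.6 [0.54738116 0.14341257 0.23091827] [-0.241189    0.78897078 -0.30875337] [[ 0.359  0.933 -0.001]
 [ 0.933 -0.359  0.   ]
 [-0.    -0.001 -1.   ]]
{'fx': 358.40603945152367, 'fy': 358.40603945152367, 'cx': 318.22901388835777, 'cy': 203.5883674819067, 'xyz': array([0.48044295, 0.169968  , 0.37356145]), 'rotation': array([-0.12067622, -0.08241053,  0.56001332,  0.81549423])}
[[315.14495118 203.08031551]
 [305.1835518  263.39968038]]
```

View pics/w0.png

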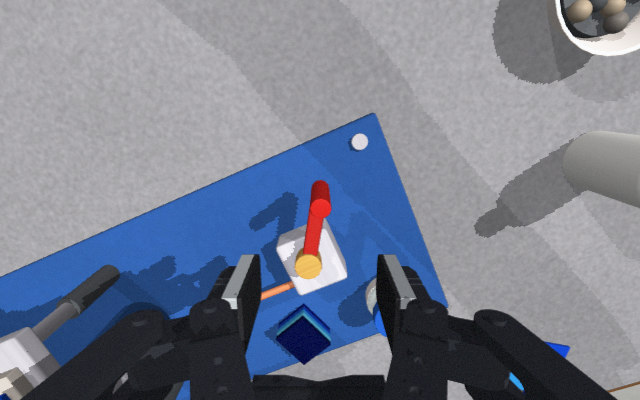

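The wrist view has the post top at about (320.5, 208) and the brass hub top at about (308.5, 266.5). I'll refine both positions from these.

```bash
cat >> h.py <<'E'
def back(n,u,v,z,p=None):
    p=p or cams.camera_params(n)
    d=R.from_quat(p["rotation"]).apply([(u-p["cx"])/p["fx"],-(v-p["cy"])/p["fy"],-1])
    return p["xyz"]+d*(z-p["xyz"][2])/d[2]
E
python3 - <<'E'
from h import *
a=back("wrist",320.5,208,.126);b=back("wrist",308.5,266.5,.072)
print(a,b,a-b,np.hypot(*(a-b)[:2]),np.degrees(np.arctan2(*(a-b)[1::-1])))
print("tip",proj("wrist",manip.get_obs()["position"]))
E
```

```text
[0.55364675 0.14402612 0.126     ] [0.61889791 0.10755036 0.072     ] [-0.06525116  0.03647577  0.054     ] 0.07475423492147766 150.7945633357653
tip [[316.77832857 266.64967811]]
```

Wrist fit: post radius 74.8 mm (should be 75), post at (0.553, 0.144), hub at (0.618, 0.107), lever at 150.8°. I'll lower over the post and pinch it.

Emit:
{"name": "move_arm", "arguments": {"moves": [[0,0,0,0.002,0.005,0.03,0.05],[0,0,0,0.002,0.005,0.07,0.05],[0,0,0,0.002,0.005,0.11,0.05],[0,0,0,0.002,0.005,0.135,0.05],[0,0,0,0.002,0.005,0.147,0.05],[0,0,0,0.002,0.005,0.147,0.05],[0,0,0,0.002,0.005,0.147,0.035],[0,0,0,0.002,0.005,0.147,0.025]]}}

```text
clock: 2.45
position: [0.5541, 0.1437, 0.0861]
ee_rot: [0.824, 0.566, 0.001, 0.0]
ft_force: [0.6, -0.1, -0.6]
grip_width: 0.301
```

Run:
```python
from h import *
o=manip.get_obs();print(o["clock"],o["position"],o["ft_force"],o["grip_width"])
cv2.imwrite("pics/w1.png",cams.camera("wrist")[:,:,::-1])
```

```text
2.45 [0.55410806 0.1437439  0.08605604] [ 0.57287679 -0.13059216 -0.56406313] 0.30096740529733873
```

View pics/w1.png

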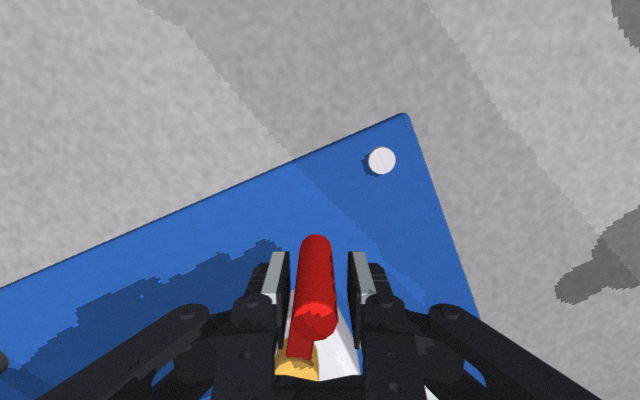

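The post stands centred between the pads (x≈315 against a jaw centre of about 319). Now I'll close.

Emit:
{"name": "move_arm", "arguments": {"moves": [[0,0,0,0,0,0,0.016],[0,0,0,0,0,0,0.01],[0,0,0,0,0,0,0.01],[0,0,0,0,0,0,0.01]], "grip_force": 40}}

```text
clock: 2.9
position: [0.5535, 0.1433, 0.0851]
ee_rot: [0.824, 0.566, 0.001, 0.0]
ft_force: [-1.4, -0.9, 6.2]
grip_width: 0.177
```

```bash
cat > trk.py <<'E'
from h import *
from scipy.optimize import minimize_scalar
import sys
L=np.array([.6452,-.0891]);w=.042;Z0=.2202;off=[.1132,.785]
Rz=np.array([[np.cos(w),-np.sin(w)],[np.sin(w),np.cos(w)]])
ref=cv2.imread("pics/scene0.png").astype(np.float32);ps=cams.camera_params("scene")
def quad(z,d=.108,y0=-.118,y1=.078):
    q=np.array([[d,y1],[-d,y1],[-d,y0],[d,y0]])@Rz.T+L
    return (proj("scene",np.c_[q,np.full(4,z)],ps)-off).astype(np.float32)
mask=cv2.fillConvexPoly(np.zeros(ref.shape[:2],np.uint8),quad(Z0).astype(np.int32),1)>0
def cost(dz,im):
    H=cv2.getPerspectiveTransform(quad(Z0),quad(Z0-dz))
    g=cv2.warpPerspective(im,H,(640,400),flags=cv2.INTER_LINEAR|cv2.WARP_INVERSE_MAP)
    return -np.corrcoef(g[mask].ravel(),ref[mask].ravel())[0,1]
def sink(im,hi=.09):
    zs=np.arange(-.006,hi,.002);b=zs[np.argmin([cost(z,im) for z in zs])]
    r=minimize_scalar(cost,bounds=(b-.002,b+.002),args=(im,),method="bounded",options=dict(xatol=2e-5));return r.x*1e3,-r.fun
if __name__=="__main__":
    n=int(sys.argv[1]) if len(sys.argv)>1 else 1
    for i in range(n):
        t=manip.get_obs()["clock"];im=cams.camera("scene")[:,:,::-1].copy()
        print("t %.2f sink %.2f mm ncc %.3f"%(t,*sink(im.astype(np.float32))))
    cv2.imwrite("pics/last.png",im)
    o=manip.get_obs();Q=R.from_quat(o["ee_rot"]);a=o["position"][:2]-[.618,.107]
    print("t %.2f pos"%o["clock"],o["position"].round(4),"F",o["ft_force"].round(1),"ang",np.degrees(np.arctan2(a[1],a[0])).round(2),"r",np.hypot(*a).round(4))
E
python3 trk.py 2
python3 - <<'E'
import numpy as np
ph=np.radians(150.8)
for t in np.arange(-.3,.95,.05):
    d=.075*np.array([np.cos(ph+t)-np.cos(ph),np.sin(ph+t)-np.sin(ph)])
    print("%.2f  %.4f %.4f"%(t,d@[.359,.933],d@[.933,-.359]))
E
```

```text
t 2.90 sink 0.00 mm ncc 0.939
t 2.95 sink 0.01 mm ncc 0.940
t 3.00 pos [0.5535 0.1434 0.0851] F [-2.8 -0.4  6.5] ang 150.59 r 0.074
-0.30  0.0215 0.0065
-0.25  0.0180 0.0049
-0.20  0.0145 0.0036
-0.15  0.0110 0.0024
-0.10  0.0074 0.0014
-0.05  0.0037 0.0006
-0.00  0.0000 0.0000
0.05  -0.0037 -0.0004
0.10  -0.0075 -0.0007
0.15  -0.0112 -0.0008
0.20  -0.0150 -0.0006
0.25  -0.0187 -0.0003
0.30  -0.0224 0.0002
0.35  -0.0261 0.0009
0.40  -0.0297 0.0017
0.45  -0.0333 0.0028
0.50  -0.0369 0.0040
0.55  -0.0404 0.0054
0.60  -0.0438 0.0070
0.65  -0.0471 0.0087
0.70  -0.0503 0.0106
0.75  -0.0534 0.0127
0.80  -0.0565 0.0149
0.85  -0.0594 0.0172
0.90  -0.0622 0.0198
```

Open gradually to 0.15 rad first.

Emit:
{"name": "move_arm", "arguments": {"moves": [[0,0,0,-0.002,-0.0002,0,0.01],[0,0,0,-0.0037,-0.0004,0,0.01],[0,0,0,-0.0056,-0.0006,0,0.01],[0,0,0,-0.0075,-0.0007,0,0.01],[0,0,0,-0.0094,-0.0008,0,0.01],[0,0,0,-0.0112,-0.0008,0,0.01]]}}

```text
clock: 3.6
position: [0.5486, 0.135, 0.0851]
ee_rot: [0.824, 0.567, 0.001, -0.001]
ft_force: [-1.3, 7.8, 6.6]
grip_width: 0.174
```

```bash
python3 trk.py 2
```

```text
t 3.60 sink 0.01 mm ncc 0.940
t 3.65 sink 0.01 mm ncc 0.940
t 3.70 pos [0.5486 0.135  0.0852] F [-1.9  6.8  6.2] ang 158.05 r 0.0748
```

Emit:
{"name": "move_arm", "arguments": {"moves": [[0,0,0,-0.0019,0.0001,0,0.01],[0,0,0,-0.0038,0.0002,0,0.01],[0,0,0,-0.0038,0.0002,0,0.01]]}}

```text
clock: 4.0
position: [0.5467, 0.1315, 0.085]
ee_rot: [0.824, 0.567, 0.001, -0.001]
ft_force: [-5.8, 6.5, 8.3]
grip_width: 0.177
```

```bash
python3 trk.py 2
```

```text
t 4.00 sink 0.01 mm ncc 0.940
t 4.05 sink 0.01 mm ncc 0.940
t 4.10 pos [0.5467 0.1315 0.0851] F [-5.   5.4  9.4] ang 161.01 r 0.0754
```

Emit:
{"name": "move_arm", "arguments": {"moves": [[0,0,0,-0.0019,0.0002,0,0.01],[0,0,0,-0.0037,0.0003,0,0.01],[0,0,0,-0.0037,0.0003,0,0.01]]}}

```text
clock: 4.4
position: [0.5458, 0.1278, 0.085]
ee_rot: [0.824, 0.567, 0.001, -0.001]
ft_force: [-3.6, 6.2, 8.1]
grip_width: 0.175
```

```bash
python3 trk.py 2
```

```text
t 4.40 sink 0.00 mm ncc 0.939
t 4.45 sink 0.00 mm ncc 0.939
t 4.50 pos [0.5458 0.1278 0.085 ] F [-4.8  6.1  7.9] ang 163.91 r 0.0751
```

Emit:
{"name": "move_arm", "arguments": {"moves": [[0,0,0,-0.0018,0.0002,0,0.01],[0,0,0,-0.0037,0.0005,0,0.01],[0,0,0,-0.0037,0.0005,0,0.01]]}}

```text
clock: 4.8
position: [0.5447, 0.1248, 0.085]
ee_rot: [0.823, 0.567, 0.001, -0.001]
ft_force: [-4.9, 8.3, 8.9]
grip_width: 0.175
```

```bash
python3 trk.py 2
```

```text
t 4.80 sink 0.00 mm ncc 0.939
t 4.85 sink 0.00 mm ncc 0.939
t 4.90 pos [0.5447 0.1248 0.085 ] F [-5.6  8.   8.8] ang 166.33 r 0.0754
```

Emit:
{"name": "move_arm", "arguments": {"moves": [[0,0,0,-0.0018,0.0003,0,0.01],[0,0,0,-0.0037,0.0007,0,0.01],[0,0,0,-0.0037,0.0007,0,0.01]]}}

```text
clock: 5.2
position: [0.5442, 0.1199, 0.0849]
ee_rot: [0.824, 0.567, 0.0, -0.001]
ft_force: [-4.1, 4.4, 9.2]
grip_width: 0.178
```

```bash
python3 trk.py 2
```

```text
t 5.20 sink -0.00 mm ncc 0.937
t 5.25 sink -0.00 mm ncc 0.937
t 5.30 pos [0.5442 0.1198 0.0849] F [-3.9  4.7  8.7] ang 170.13 r 0.0749
```

Emit:
{"name": "move_arm", "arguments": {"moves": [[0,0,0,-0.0018,0.0005,0,0.01],[0,0,0,-0.0036,0.001,0,0.01],[0,0,0,-0.0036,0.001,0,0.01]]}}

```text
clock: 5.6
position: [0.5439, 0.1161, 0.0849]
ee_rot: [0.824, 0.567, 0.0, -0.001]
ft_force: [-3.3, 4.9, 8.5]
grip_width: 0.179
```

```bash
python3 trk.py 2
```

```text
t 5.60 sink 0.26 mm ncc 0.927
t 5.65 sink 0.73 mm ncc 0.920
t 5.70 pos [0.5439 0.1161 0.0849] F [-4.5  5.1  7.9] ang 172.96 r 0.0746
```

Emit:
{"name": "move_arm", "arguments": {"moves": [[0,0,0,-0.0018,0.0006,0,0.01],[0,0,0,-0.0036,0.0012,0,0.01],[0,0,0,-0.0036,0.0012,0,0.01]]}}

```text
clock: 6.0
position: [0.5438, 0.1123, 0.0849]
ee_rot: [0.824, 0.567, 0.0, -0.001]
ft_force: [-3.8, 5.6, 8.7]
grip_width: 0.177
```

```bash
python3 trk.py 2
```

```text
t 6.00 sink 4.45 mm ncc 0.919
t 6.05 sink 5.31 mm ncc 0.912
t 6.10 pos [0.5438 0.1124 0.0849] F [-3.8  5.4  8.1] ang 175.85 r 0.0744
```

The deck is sinking at about 17 mm/s, so I'll hold there for a while.

Emit:
{"name": "move_arm", "arguments": {"moves": [[0,0,0,0,0,0,0.01],[0,0,0,0,0,0,0.01],[0,0,0,0,0,0,0.01],[0,0,0,0,0,0,0.01],[0,0,0,0,0,0,0.01],[0,0,0,0,0,0,0.01],[0,0,0,0,0,0,0.01],[0,0,0,0,0,0,0.01],[0,0,0,0,0,0,0.01],[0,0,0,0,0,0,0.01]]}}

```text
clock: 7.1
position: [0.5438, 0.1124, 0.0849]
ee_rot: [0.824, 0.567, 0.0, -0.001]
ft_force: [-4.3, 5.3, 7.8]
grip_width: 0.173
```

```bash
python3 trk.py 2
```

```text
t 7.10 sink 20.70 mm ncc 0.909
t 7.15 sink 21.09 mm ncc 0.907
t 7.20 pos [0.5438 0.1124 0.0849] F [-4.2  5.6  7.8] ang 175.83 r 0.0744
```

Emit:
{"name": "move_arm", "arguments": {"moves": [[0,0,0,0,0,0,0.01],[0,0,0,0,0,0,0.01],[0,0,0,0,0,0,0.01],[0,0,0,0,0,0,0.01],[0,0,0,0,0,0,0.01],[0,0,0,0,0,0,0.01],[0,0,0,0,0,0,0.01],[0,0,0,0.0072,-0.0019,0,0.01],[0,0,0,0.0146,-0.0031,0,0.01],[0,0,0,0.0183,-0.0034,0,0.01]]}}

```text
clock: 8.2
position: [0.5461, 0.1277, 0.0844]
ee_rot: [0.825, 0.566, -0.002, -0.0]
ft_force: [-11.5, -6.4, 12.0]
grip_width: 0.177
```

```bash
python3 trk.py 2
```

```text
t 8.20 sink 35.41 mm ncc 0.901
t 8.25 sink 35.54 mm ncc 0.901
t 8.30 pos [0.546  0.1277 0.0844] F [-10.2  -4.5  13.6] ang 163.94 r 0.0749
```

```bash
python3 trk.py 2
python3 - <<'E'
import cv2
s=cv2.imread("pics/last.png")
cv2.imwrite("pics/sc2.png",cv2.resize(s[150:250,172:324],None,fx=5.2,fy=5.2,interpolation=cv2.INTER_CUBIC))
E
```

```text
t 8.30 sink 35.54 mm ncc 0.900
t 8.35 sink 35.54 mm ncc 0.900
t 8.40 pos [0.5461 0.1276 0.0844] F [-9.2 -4.4 11.9] ang 164.03 r 0.0748
```

View pics/sc2.png

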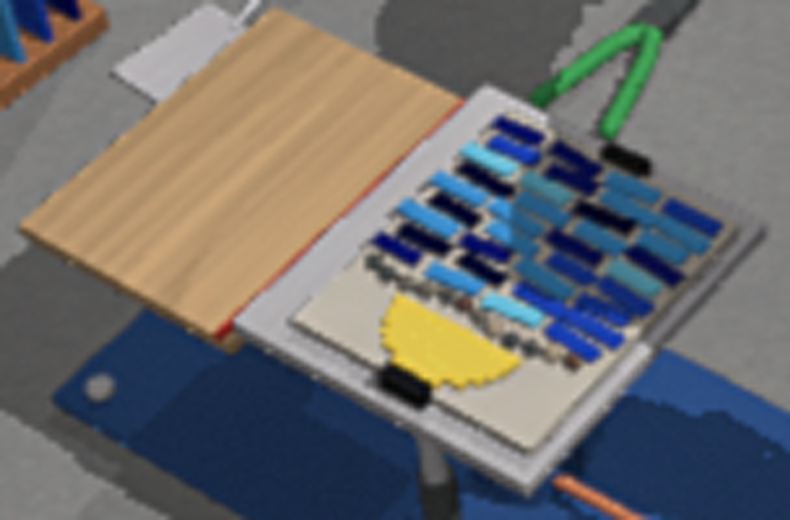

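The deck has stopped at 35.54 mm. In the crop the shelf front edge runs (20,228)–(218,337) and the deck front edge (237,325)–(530,493). I need to separate the top edge from the 12 mm side face, so I'll make sharper crops with the model overlaid.

Run:
```python
from trk import *
im=cv2.imread("pics/last.png")
def W(x,y,z):
    return proj("scene",[[*(Rz@[x,y]+L),z]],ps)[0]-off
def crop(u0,v0,w,h,f):
    c=cv2.resize(im[v0:v0+h,u0:u0+w],None,fx=f,fy=f,interpolation=cv2.INTER_NEAREST)
    dz=.2202-.03554;sz=.1626
    for P,Q,col in(((.11,-.12,dz),(.11,.08,dz),(0,0,255)),((.11,-.12,dz-.012),(.11,.08,dz-.012),(255,0,255)),((.11,-.286,sz),(.11,-.126,sz),(0,255,0)),((.11,-.286,sz-.012),(.11,-.126,sz-.012),(255,255,0)),((-.11,-.12,dz),(-.11,.08,dz),(0,0,255)),((-.11,-.286,sz),(-.11,-.126,sz),(0,255,0)),((.11,-.286,sz),(-.11,-.286,sz),(0,255,0)),((-.11,.08,dz),(.11,.08,dz),(0,0,255)),((-.11,-.12,dz),(.11,-.12,dz),(0,0,255)),((-.11,-.126,sz),(.11,-.126,sz),(0,255,0))):
        a,b=[tuple(int(t) for t in ((W(*X)-[u0,v0]+.5)*f)) for X in(P,Q)]
        cv2.line(c,a,b,col,1)
    return c
a=crop(195,190,78,58,10)
cv2.imwrite("pics/z1.png",a)
print(W(.11,-.12,.18),W(.11,-.12,.19),W(-.11,-.12,.18),W(-.11,-.12,.19))
```

```text
[216.93836065 211.76115785] [216.36702985 209.41544516] [265.80838419 166.00435149] [265.51808871 163.62139697]
```

View pics/z1.png

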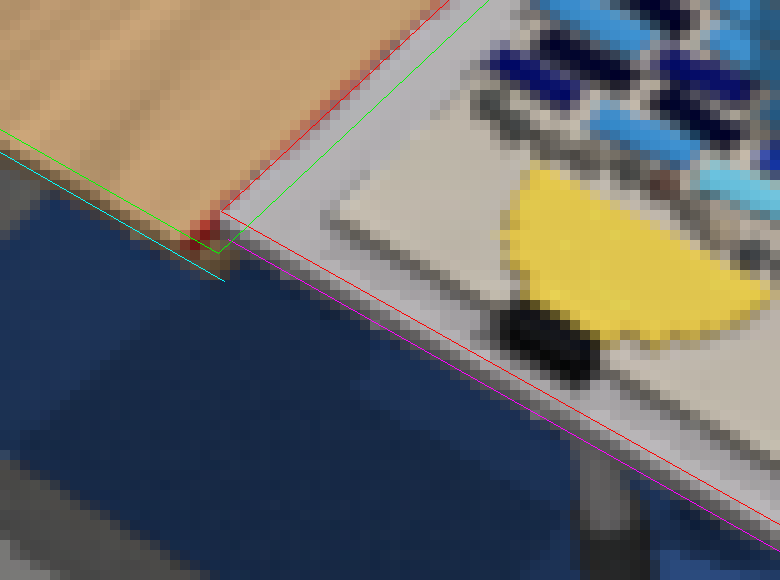

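The tracker is fine, but in the scene view 1 px is about 4 mm of height. The valve is below its crack and holding, so I'll close it a little more, let go, and take a wrist stereo view of the deck/shelf gap.

Emit:
{"name": "move_arm", "arguments": {"moves": [[0,0,0,0.003,0,0,0.01],[0,0,0,0.006,0,0,0.01],[0,0,0,0.006,0,0,0.025],[0,0,0,0.006,0,0,0.05],[0,0,0,0.006,0,0,0.05],[0,0,0,0.006,0,-0.04,0.05],[0,0,0,0.006,0,-0.09,0.05],[0,0,0,0.006,0,-0.14,0.05],[0,0,0,0.006,0,-0.19,0.05],[0,0,0,0.006,0,-0.23,0.05]]}}

```text
clock: 9.4
position: [0.5498, 0.1348, 0.3175]
ee_rot: [0.824, 0.566, 0.001, 0.0]
ft_force: [0.9, 0.1, -0.5]
grip_width: 0.586
```

```bash
python3 trk.py 1
python3 - <<'E'
from h import *
o=manip.get_obs();p=cams.camera_params("wrist")
Q=R.from_quat(o["ee_rot"]);print(Q.as_matrix().round(3), "cam rel tool",Q.inv().apply(p["xyz"]-o["position"]).round(3))
for pt in ([.57,-.21,.165],[.68,-.21,.165]):print(proj("wrist",pt,p))
Qc=R.from_quat(p["rotation"])
def where(pt,u,v,z): # camera xyz shift to see pt at (u,v) with tool at height z
    d=Qc.apply([(u-p["cx"])/p["fx"],-(v-p["cy"])/p["fy"],-1]);h=z+(p["xyz"]-o["position"])[2]-pt[2]
    c=np.array(pt)+d*(h/-d[2])*-1
    t=c-(p["xyz"]-o["position"]);return t, Q.inv().apply(t-o["position"]).round(3)
for u in(60,540):print(u,where([.65,-.212,.16],u,150,.30))
E
```

```text
t 9.40 sink 35.48 mm ncc 0.878
t 9.45 pos [0.5515 0.1352 0.3238] F [-1.2  0.5  5. ] ang 157.0 r 0.0723
[[ 0.359  0.933  0.009]
 [ 0.933 -0.359  0.004]
 [ 0.007  0.007 -1.   ]] cam rel tool [ 0.001 -0.072 -0.143]
[[ -7.65611451 322.77604263]]
[[ 56.01067274 405.59876606]]
60 (array([ 0.74996801, -0.03530521,  0.3       ]), array([-0.088,  0.246,  0.025]))
540 (array([ 0.61397473, -0.38774081,  0.3       ]), array([-0.466,  0.246,  0.022]))
```

Emit:
{"name": "move_arm", "arguments": {"moves": [[0,0,0,-0.01,0.025,0,0.05],[0,0,0,-0.03,0.065,0,0.05],[0,0,0,-0.05,0.11,0,0.05],[0,0,0,-0.07,0.15,0,0.05],[0,0,0,-0.09,0.18,0,0.05],[0,0,0,-0.1,0.2,0,0.05],[0,0,0,-0.1,0.2,0,0.05],[0,0,0,-0.1,0.2,0,0.05]]}}

```text
clock: 10.25
position: [0.7004, -0.0303, 0.3135]
ee_rot: [0.824, 0.566, -0.0, -0.0]
ft_force: [-0.1, -0.1, -0.0]
grip_width: 0.587
```

```bash
cat > shot.py <<'E'
from h import *
import sys,pickle
p=cams.camera_params("wrist");im=cams.camera("wrist")[:,:,::-1]
cv2.imwrite(f"pics/{sys.argv[1]}.png",im);pickle.dump(p,open(f"pics/{sys.argv[1]}.pkl","wb"));o=manip.get_obs();print(o["clock"],o["position"],o["ft_force"],np.abs(o["joint_velocities"]).max())
E
python3 shot.py A
```

```text
10.3 [ 0.70025612 -0.02930175  0.31398085] [-0.33478236  0.53159697 -0.4301608 ] 0.01696066457378884
```

Emit:
{"name": "move_arm", "arguments": {"moves": [[0,0,0,-0.02,0,0,0.05],[0,0,0,-0.065,0,0,0.05],[0,0,0,-0.11,0,0,0.05],[0,0,0,-0.155,0.01,0,0.05],[0,0,0,-0.2,0.01,0,0.05],[0,0,0,-0.245,0.02,0,0.05],[0,0,0,-0.29,0.02,0,0.05],[0,0,0,-0.33,0.02,0,0.05],[0,0,0,-0.33,0.02,0,0.05],[0,0,0,-0.33,0.02,0,0.05]]}}

```text
clock: 11.3
position: [0.5998, -0.346, 0.3148]
ee_rot: [0.825, 0.566, 0.0, 0.0]
ft_force: [0.2, 0.7, -0.1]
grip_width: 0.586
```

```bash
python3 shot.py B
python3 - <<'E'
import cv2,numpy as np
a,b=cv2.imread("pics/A.png"),cv2.imread("pics/B.png")
cv2.imwrite("pics/AB.png",cv2.resize(np.hstack([a[:,:400],b[:,240:]]),None,fx=1,fy=1))
E
```

```text
11.35 [ 0.60083243 -0.3444733   0.31460694] [0.29713016 0.56898732 0.39966732] 0.022512154637215752
```

View pics/AB.png

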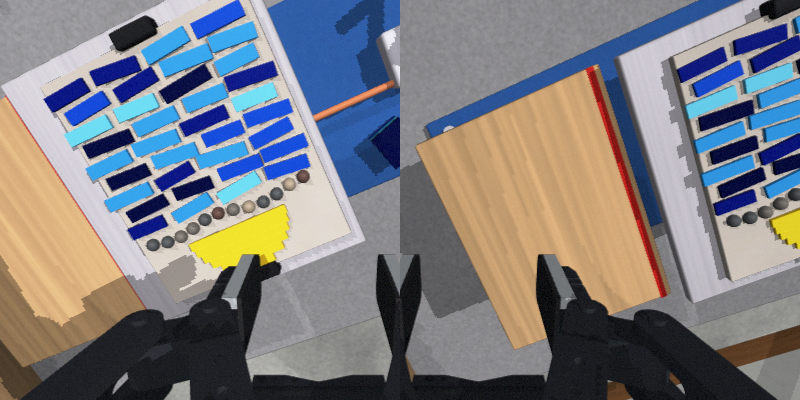

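In A the deck corner (−x,−y) is at about (3,84) and the (+x,+y) corner at about (363,240). In B the deck's near edge runs (457,57)–(532,302) and the shelf's red strip (437,66)–(505,297). I'll zoom in on the ends for exact pixels.

Run:
```python
import cv2,numpy as np
a,b=cv2.imread("pics/A.png"),cv2.imread("pics/B.png")
f=lambda im,u,v:cv2.resize(im[v:v+37,u:u+50],None,fx=8,fy=8,interpolation=cv2.INTER_NEAREST)
# B top end, B bottom end, A -x-y corner, A +x+y corner
g=np.vstack([np.hstack([f(b,420,45),f(b,490,275)]),np.hstack([f(a,0,70),f(a,330,220)])])
cv2.imwrite("pics/z2.png",g);print(g.shape)
```

```text
(592, 800, 3)
```

View pics/z2.png

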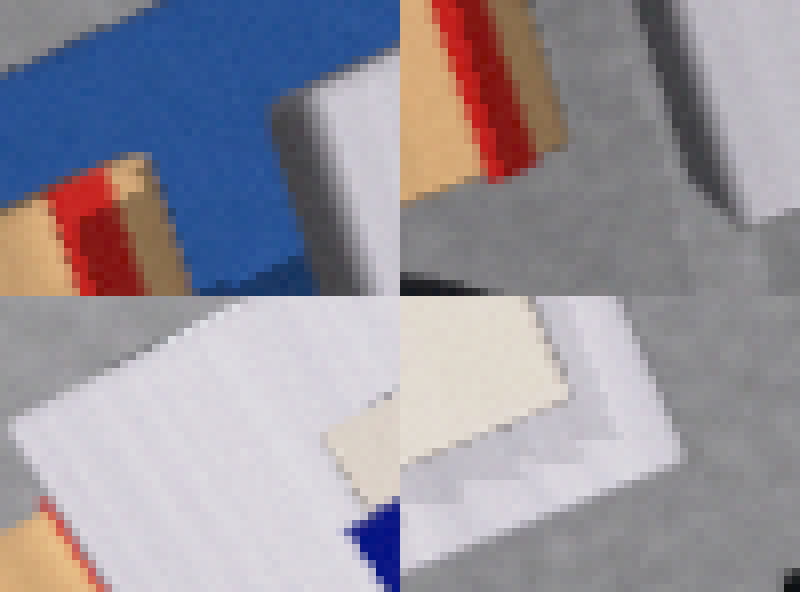

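In B the deck top corners are at (459.3,55.3) and (533,302.3), and the shelf edge corners, beyond the inset red strip, at (438.3,63.6) and (510.8,292.6). In A the deck corners are at (0.8,85.6) and (364.9,240.3). Next I'll fit the heights.

```bash
cat > fit2.py <<'E'
from h import *
import pickle
pa,pb=[pickle.load(open(f"pics/{k}.pkl","rb")) for k in"AB"]
ob=[(pa,0,"d",-.11,-.12,.8,85.6,1),(pa,0,"d",.11,.08,364.9,240.3,1),(pb,1,"d",-.11,-.12,459.3,55.3,1),(pb,1,"d",.11,-.12,533,302.3,1),
(pb,1,"s",-.11,-.126,438.3,63.6,1),(pb,1,"s",.11,-.126,510.8,292.6,1),(pb,1,"s",-.11,-.286,256,145,.6),(pb,1,"s",.11,-.286,355,348,.6)]
def res(q):
    x,y,w,dz,sz=q[:5];c,s=np.cos(w),np.sin(w);r=[]
    for p,i,k,u,v,a,b,wt in ob:
        pr=proj(0,[x+c*u-s*v,y+s*u+c*v,dz if k=="d" else sz],p)[0]+q[5+2*i:7+2*i]
        r+=[(pr[0]-a)*wt,(pr[1]-b)*wt]
    return np.r_[r,np.array(q[5:])/2]
s=least_squares(res,[.645,-.089,.042,.185,.163,0,0,0,0],x_scale=[.01]*5+[1]*4)
C=np.linalg.inv(s.jac.T@s.jac);g=np.zeros(9);g[3],g[4]=1,-1
np.set_printoptions(precision=4,suppress=True);print(s.x,"remaining",(s.x[3]-s.x[4])*1e3,"+-",np.sqrt(g@C@g)*1e3);print(s.fun[:16].reshape(-1,2))
E
python3 fit2.py
```

```text
[ 0.6485 -0.0921  0.0425  0.181   0.1566 -1.3728  0.2688  0.7495  0.5969] remaining 24.369781715426253 +- 1.2895513971536137
[[-0.2841 -0.2745]
 [ 0.6273  0.2073]
 [-1.0526  1.0635]
 [-0.6585  0.9405]
 [ 1.0068 -0.6963]
 [ 0.626  -1.4259]
 [ 0.1025 -0.0223]
 [-0.2843 -0.0293]]
```

The wrist fit gives 24.4 ± 1.3 mm remaining; the scene fit gave about 22. I'll go back to the post, sink most of the way, and check again near level.

Emit:
{"name": "move_arm", "arguments": {"moves": [[0,0,0,0.02,-0.01,0,0.05],[0,0,0,0.065,-0.034,0,0.05],[0,0,0,0.11,-0.057,0,0.05],[0,0,0,0.155,-0.08,0,0.05],[0,0,0,0.2,-0.104,0,0.05],[0,0,0,0.245,-0.127,0,0.05],[0,0,0,0.29,-0.15,0,0.05],[0,0,0,0.335,-0.174,0,0.05],[0,0,0,0.38,-0.198,0,0.05],[0,0,0,0.425,-0.221,0,0.05]]}}

```text
clock: 12.35
position: [0.5461, 0.1279, 0.3149]
ee_rot: [0.823, 0.568, 0.001, -0.0]
ft_force: [1.7, 0.4, 0.3]
grip_width: 0.588
```

Emit:
{"name": "move_arm", "arguments": {"moves": [[0,0,0,0,0,0,0.05],[0,0,0,0,0,0,0.05],[0,0,0,0,0,0.04,0.05],[0,0,0,0,0,0.06,0.05],[0,0,0,0,0,0.06,0.05]]}}

```text
clock: 12.85
position: [0.5462, 0.1228, 0.2517]
ee_rot: [0.824, 0.566, -0.002, -0.0]
ft_force: [-0.5, -0.5, -0.2]
grip_width: 0.585
```

```bash
python3 trk.py 1
python3 - <<'E'
from h import *
o=manip.get_obs();p=cams.camera_params("wrist");im=cams.camera("wrist")[:,:,::-1]
cv2.imwrite("pics/w2.png",im);i=im.astype(int)
m=((i[...,2]>110)&(i[...,1]<45)&(i[...,0]<45)).astype(np.uint8)
n,l,st,ce=cv2.connectedComponentsWithStats(m);k=1+np.argmax(st[1:,4]);print(st[k],ce[k],o["position"],o["clock"])
for t in(.1,.15,.2,.25):
  a=np.radians(150.8)+t;print(t,proj("wrist",[.618+.075*np.cos(a),.107+.075*np.sin(a),.126],p))
vv,uu=np.where(l==k)
lo=vv>vv.max()-12;print("lower end u",uu[lo].mean(),vv.max(),"upper end",uu[vv<vv.min()+8].mean(),vv.min())
b=np.where(i[...,2]*m>175);print("bright",b[1].mean(),b[0].mean(),len(b[0]))
E
```

```text
t 12.85 sink 35.41 mm ncc 0.873
t 12.90 pos [0.5471 0.123  0.2539] F [ 0.7 -0.5 -0.5] ang 167.26 r 0.0727
[318 167  19  41 355] [325.43661972 182.64507042] [0.54705892 0.12303334 0.25389798] 12.9
0.1 [[335.20788498 188.08092747]]
0.15 [[330.39136236 188.00044312]]
0.2 [[325.57498024 188.15356286]]
0.25 [[320.77357139 188.53970934]]
lower end u 324.3090909090909 207 upper end 325.7204301075269 167
bright 325.7552083333333 201.296875 192
```

The post is at θ≈0.20, i.e. (0.5466, 0.130). I'll shift by +6 mm along tool x, lower and pinch.

Emit:
{"name": "move_arm", "arguments": {"moves": [[0,0,0,0.006,-0.003,0.03,0.05],[0,0,0,0.006,-0.003,0.07,0.05],[0,0,0,0.006,-0.003,0.115,0.05],[0,0,0,0.006,-0.003,0.15,0.05],[0,0,0,0.006,-0.003,0.168,0.05],[0,0,0,0.006,-0.003,0.168,0.05],[0,0,0,0.006,-0.003,0.168,0.025],[0,0,0,0.006,-0.003,0.168,0.01],[0,0,0,0.006,-0.003,0.168,0.01],[0,0,0,0.006,-0.003,0.168,0.01]]}}

```text
clock: 13.95
position: [0.548, 0.1309, 0.0881]
ee_rot: [0.824, 0.566, 0.001, 0.0]
ft_force: [-1.3, -0.7, 7.1]
grip_width: 0.173
```

```bash
python3 trk.py 1;python3 -c "
from h import *
print(manip.get_obs()['grip_width'])"
```

```text
t 13.95 sink 35.54 mm ncc 0.899
t 14.00 pos [0.548  0.1309 0.0881] F [-2.7 -0.1  7.9] ang 161.17 r 0.074
0.17726777363919144
```

Emit:
{"name": "move_arm", "arguments": {"moves": [[0,0,0,-0.0045,0.0004,0,0.01],[0,0,0,-0.0082,0.0009,0,0.01],[0,0,0,-0.0119,0.0016,0,0.01],[0,0,0,-0.0145,0.0022,0,0.01],[0,0,0,-0.0162,0.0026,0,0.01]]}}

```text
clock: 14.5
position: [0.5442, 0.1175, 0.0881]
ee_rot: [0.823, 0.567, 0.002, -0.001]
ft_force: [-7.6, 6.3, 10.0]
grip_width: 0.179
```

```bash
python3 trk.py 3
```

```text
t 14.50 sink 35.54 mm ncc 0.898
t 14.55 sink 35.54 mm ncc 0.898
t 14.60 sink 35.54 mm ncc 0.898
t 14.65 pos [0.5439 0.117  0.0881] F [-4.7  5.   8.7] ang 172.32 r 0.0748
```

Not cracked yet, so I'll add about 0.025 rad.

Emit:
{"name": "move_arm", "arguments": {"moves": [[0,0,0,-0.0018,0.0005,0,0.01],[0,0,0,-0.0018,0.0005,0,0.01]]}}

```text
clock: 14.85
position: [0.5437, 0.1157, 0.0881]
ee_rot: [0.823, 0.567, 0.002, -0.001]
ft_force: [-5.4, 7.4, 8.4]
grip_width: 0.173
```

```bash
python3 trk.py 3
```

```text
t 14.85 sink 36.77 mm ncc 0.901
t 14.90 sink 37.16 mm ncc 0.904
t 14.95 sink 37.41 mm ncc 0.907
t 15.00 pos [0.5437 0.1158 0.0881] F [-4.4  7.3  7.7] ang 173.28 r 0.0748
```

Emit:
{"name": "move_arm", "arguments": {"moves": [[0,0,0,0,0,0,0.01],[0,0,0,0,0,0,0.01],[0,0,0,0,0,0,0.01],[0,0,0,0,0,0,0.01],[0,0,0,0,0,0,0.01],[0,0,0,0,0,0,0.01],[0,0,0,0,0,0,0.01],[0,0,0,0,0,0,0.01],[0,0,0,0,0,0,0.01],[0,0,0,0,0,0,0.01]]}}

```text
clock: 16.0
position: [0.5437, 0.1157, 0.0881]
ee_rot: [0.823, 0.568, 0.002, -0.001]
ft_force: [-4.5, 7.5, 8.1]
grip_width: 0.174
```

```bash
python3 trk.py 2
```

```text
t 16.00 sink 47.18 mm ncc 0.899
t 16.05 sink 47.83 mm ncc 0.897
t 16.10 pos [0.5437 0.1158 0.0881] F [-3.5  8.6  8.3] ang 173.27 r 0.0748
```

Emit:
{"name": "move_arm", "arguments": {"moves": [[0,0,0,0,0,0,0.01],[0,0,0,0,0,0,0.01],[0,0,0,0,0,0,0.01],[0,0,0,0,0,0,0.01],[0,0,0,0.0072,-0.0019,0,0.01],[0,0,0,0.0146,-0.0031,0,0.01],[0,0,0,0.02,-0.0034,0,0.01],[0,0,0,0.023,-0.0034,0,0.01]]}}

```text
clock: 16.9
position: [0.5476, 0.1345, 0.0874]
ee_rot: [0.825, 0.566, -0.001, -0.0]
ft_force: [-10.1, -7.5, 12.8]
grip_width: 0.178
```

```bash
python3 trk.py 3
```

```text
t 16.90 sink 54.39 mm ncc 0.901
t 16.95 sink 54.39 mm ncc 0.901
t 17.00 sink 54.39 mm ncc 0.901
t 17.05 pos [0.5476 0.1343 0.0875] F [-11.  -5.  13.] ang 158.81 r 0.0755
```

The deck is held at 54.39 mm. I'll release and take a second wrist stereo pair near level.

Emit:
{"name": "move_arm", "arguments": {"moves": [[0,0,0,0,0,0,0.025],[0,0,0,0,0,0,0.05],[0,0,0,0,0,0,0.05],[0,0,0,0,0,-0.04,0.05],[0,0,0,0,0,-0.09,0.05],[0,0,0,0,0,-0.14,0.05],[0,0,0,0,0,-0.19,0.05],[0,0,0,0,0,-0.22,0.05],[0,0,0,0,0,-0.22,0.05]]}}

```text
clock: 17.95
position: [0.5502, 0.136, 0.3115]
ee_rot: [0.824, 0.566, 0.004, 0.001]
ft_force: [-0.1, -0.5, 0.8]
grip_width: 0.582
```

Emit:
{"name": "move_arm", "arguments": {"moves": [[0,0,0,-0.02,0.03,0,0.05],[0,0,0,-0.05,0.07,0,0.05],[0,0,0,-0.075,0.11,0,0.05],[0,0,0,-0.1,0.15,0,0.05],[0,0,0,-0.13,0.19,0,0.05],[0,0,0,-0.155,0.22,0,0.05],[0,0,0,-0.155,0.22,0,0.05],[0,0,0,-0.155,0.22,0,0.05],[0,0,0,-0.155,0.22,0,0.05]]}}

```text
clock: 18.85
position: [0.6981, -0.0868, 0.3058]
ee_rot: [0.824, 0.567, 0.0, -0.001]
ft_force: [-0.1, -1.0, 0.7]
grip_width: 0.589
```

```bash
python3 shot.py A2
python3 - <<'E'
from h import *
print(proj("wrist",[[*(np.array([.6485,-.0921])+R.from_rotvec([0,0,.0425]).apply([u,v,0])[:2]),.16] for u,v in((-.11,-.12),(.11,-.12),(-.11,-.126),(.11,-.126))]))
E
```

```text
18.9 [ 0.69813956 -0.08643162  0.30618094] [0.394685   0.67557075 0.02576205] 0.007114402680442668
[[ 81.64468863  59.39201242]
 [219.37810432 296.78472452]
 [ 74.92317635  62.78626909]
 [213.56724363 299.07742869]]
```

Emit:
{"name": "move_arm", "arguments": {"moves": [[0,0,0,-0.02,0,0,0.05],[0,0,0,-0.065,0,0,0.05],[0,0,0,-0.11,0,0,0.05],[0,0,0,-0.155,0,0,0.05],[0,0,0,-0.2,0,0,0.05],[0,0,0,-0.24,0,0,0.05],[0,0,0,-0.28,0,0,0.05],[0,0,0,-0.28,0,0,0.05],[0,0,0,-0.28,0,0,0.05]]}}

```text
clock: 19.8
position: [0.5969, -0.3504, 0.3067]
ee_rot: [0.825, 0.566, 0.0, 0.0]
ft_force: [0.6, 0.6, 0.1]
grip_width: 0.582
```

```bash
python3 shot.py B2; python3 trk.py 1
python3 - <<'E'
from h import *
print(proj("wrist",[[*(np.array([.6485,-.0921])+R.from_rotvec([0,0,.0425]).apply([u,v,0])[:2]),.16] for u,v in((-.11,-.12),(.11,-.12),(-.11,-.126),(.11,-.126))]))
E
```

```text
19.85 [ 0.59791404 -0.34887978  0.3065455 ] [ 0.81995786  0.59432877 -0.70565921] 0.023222757554646957
t 19.85 sink 54.22 mm ncc 0.984
t 19.90 pos [ 0.5985 -0.3481  0.3065] F [0.3 0.5 0.2] ang -92.46 r 0.4555
[[454.71603844  58.87256957]
 [525.64108798 296.09642065]
 [447.05102705  62.26590861]
 [519.1968439  298.38745575]]
```

Run:
```python
import cv2,numpy as np
a,b=cv2.imread("pics/A2.png"),cv2.imread("pics/B2.png")
f=lambda im,u,v:cv2.resize(im[v:v+37,u:u+50],None,fx=8,fy=8,interpolation=cv2.INTER_NEAREST)
g=np.vstack([np.hstack([f(b,425,40),f(b,497,275)]),np.hstack([f(a,52,42),f(a,190,275)])])
cv2.imwrite("pics/z3.png",g)
```

```text
(no output)
```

View pics/z3.png

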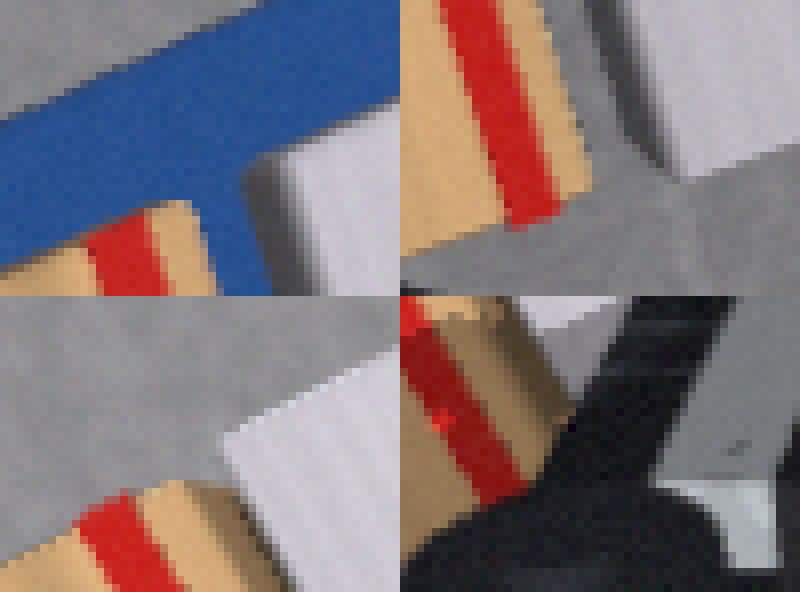

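In B2 both plates turn out to have rounded edges (about 2.5 mm). The sharp-corner equivalents are deck (459.1,58.9) and (530.6,298), and shelf (449.7,64.5) and (521.3,299.2). In A2 the deck corner is (77.8,59) and the shelf corner about (78,63), which is uncertain. I'll refit with these.

```bash
cat > fit3.py <<'E'
from h import *
import pickle
P={k:pickle.load(open(f"pics/{k}.pkl","rb")) for k in("A","B","A2","B2")}
o2=[("A2","d",-.11,-.12,77.8,59,1),("B2","d",-.11,-.12,459.1,58.9,1),("B2","d",.11,-.12,530.6,298,1),
("B2","s",-.11,-.126,449.7,64.5,1),("B2","s",.11,-.126,521.3,299.2,1),("A2","s",-.11,-.126,77.9,63.3,.4)]
# first pair, fillet-corrected the same way
o1=[("A","d",-.11,-.12,-.2,85.6,1),("A","d",.11,.08,365.5,241,1),("B","d",-.11,-.12,458.2,55.8,1),("B","d",.11,-.12,531.8,303.2,1),
("B","s",-.11,-.126,439.1,63.6,1),("B","s",.11,-.126,511.6,293.6,1)]
SK=.0188
def run(obs,lab):
    def res(q):
        x,y,w,dz,sz=q[:5];c,s=np.cos(w),np.sin(w);r=[]
        for n,k,u,v,a,b,wt in obs:
            z=(dz+(SK if len(n)==1 else 0)) if k=="d" else sz
            pr=proj(0,[x+c*u-s*v,y+s*u+c*v,z],P[n])[0]+q[5:7]
            r+=[(pr[0]-a)*wt,(pr[1]-b)*wt]
        return np.r_[r,np.array(q[5:])/2]
    s=least_squares(res,[.645,-.089,.042,.165,.16,0,0],x_scale=[.01]*5+[1]*2)
    C=np.linalg.inv(s.jac.T@s.jac);g=np.zeros(7);g[3],g[4]=1,-1
    np.set_printoptions(precision=4,suppress=True)
    print(lab,s.x,"remaining now %.1f +- %.1f"%((s.x[3]-s.x[4])*1e3,np.sqrt(g@C@g)*1e3));print(s.fun[:-2].reshape(-1,2).round(1).tolist())
run(o2,"2");run(o1,"1");run(o1+o2,"both");run(o2[:5],"2 no A2 shelf")
E
python3 fit3.py
```

```text
2 [ 0.649  -0.0927  0.0407  0.1637  0.1594 -0.0052  0.0992] remaining now 4.4 +- 1.3
[[0.4, 0.6], [0.2, 0.5], [-0.0, 0.8], [-0.3, -1.2], [0.1, -0.7], [-1.1, 0.1]]
1 [ 0.6488 -0.0924  0.0425  0.1634  0.1602 -0.5592  0.1438] remaining now 3.2 +- 1.4
[[0.0, 0.1], [0.8, 0.4], [-0.9, 0.5], [-0.2, 0.7], [0.1, -1.1], [0.2, -0.6]]
both [ 0.6488 -0.0923  0.0421  0.1635  0.1596 -0.5852  0.3324] remaining now 3.8 +- 0.9
[[0.1, 0.0], [0.9, 0.5], [-0.6, 0.4], [-0.1, 0.8], [0.1, -1.0], [0.0, -0.8], [0.4, 0.7], [-0.2, 0.5], [-0.1, 0.5], [-0.3, -1.2], [0.4, -0.6], [-1.2, 0.1]]
2 no A2 shelf [ 0.649  -0.0929  0.041   0.1638  0.1601 -0.1071 -0.1053] remaining now 3.7 +- 1.4
[[0.2, 0.6], [-0.1, 0.4], [-0.2, 0.7], [-0.2, -1.3], [0.3, -0.4]]
```

The estimates agree: 3.2–4.4 mm still to go, so I'll aim for a further 3.8 mm (tracker about 58.2). I'll go back to the post.

Emit:
{"name": "move_arm", "arguments": {"moves": [[0,0,0,0.02,-0.01,0,0.05],[0,0,0,0.065,-0.034,0,0.05],[0,0,0,0.11,-0.057,0,0.05],[0,0,0,0.155,-0.08,0,0.05],[0,0,0,0.2,-0.104,0,0.05],[0,0,0,0.245,-0.127,0,0.05],[0,0,0,0.29,-0.15,0,0.05],[0,0,0,0.335,-0.174,0,0.05],[0,0,0,0.38,-0.196,0,0.05],[0,0,0,0.428,-0.219,0,0.05]]}}

```text
clock: 20.9
position: [0.5464, 0.1237, 0.3069]
ee_rot: [0.823, 0.568, 0.001, -0.0]
ft_force: [0.8, -0.0, -0.5]
grip_width: 0.583
```

Emit:
{"name": "move_arm", "arguments": {"moves": [[0,0,0,0,0,0,0.05],[0,0,0,0,0,0,0.05],[0,0,0,0,0,0.04,0.05],[0,0,0,0,0,0.055,0.05],[0,0,0,0,0,0.055,0.05],[0,0,0,0,0,0.055,0.05]]}}

```text
clock: 21.5
position: [0.5479, 0.1194, 0.2522]
ee_rot: [0.824, 0.566, 0.0, 0.0]
ft_force: [0.4, -0.0, 0.1]
grip_width: 0.585
```

```bash
python3 trk.py 1
python3 - <<'E'
from h import *
o=manip.get_obs();p=cams.camera_params("wrist");im=cams.camera("wrist")[:,:,::-1]
i=im.astype(int)
m=((i[...,2]>110)&(i[...,1]<45)&(i[...,0]<45)).astype(np.uint8)
n,l,st,ce=cv2.connectedComponentsWithStats(m);k=1+np.argmax(st[1:,4]);print(st[k],ce[k],o["position"],o["clock"])
for t in(.1,.15,.2,.25):
  a=np.radians(150.8)+t;print(t,proj("wrist",[.618+.075*np.cos(a),.107+.075*np.sin(a),.126],p))
vv,uu=np.where(l==k)
b=np.where(i[...,2]*m>175);print("bright",b[1].mean(),b[0].mean(),len(b[0]))
E
```

```text
t 21.50 sink 54.22 mm ncc 0.880
t 21.55 pos [0.5482 0.1196 0.2527] F [ 1.4 -0.2  0.6] ang 169.76 r 0.0709
[322 165  19  38 366] [329.43442623 180.22131148] [0.54819504 0.11960858 0.25273253] 21.55
0.1 [[338.59495083 185.16168232]]
0.15 [[333.74655125 185.08336122]]
0.2 [[328.89732218 185.24064134]]
0.25 [[324.06224369 185.63295017]]
bright 329.37444933920705 198.56387665198238 227
```

Emit:
{"name": "move_arm", "arguments": {"moves": [[0,0,0,0.009,-0.005,0.03,0.05],[0,0,0,0.009,-0.005,0.07,0.05],[0,0,0,0.009,-0.005,0.115,0.05],[0,0,0,0.009,-0.005,0.15,0.05],[0,0,0,0.009,-0.005,0.168,0.05],[0,0,0,0.009,-0.005,0.168,0.05],[0,0,0,0.009,-0.005,0.168,0.025],[0,0,0,0.009,-0.005,0.168,0.01],[0,0,0,0.009,-0.005,0.168,0.01],[0,0,0,0.009,-0.005,0.168,0.01]]}}

```text
clock: 22.6
position: [0.5472, 0.1308, 0.085]
ee_rot: [0.824, 0.566, 0.002, 0.0]
ft_force: [-1.2, 1.1, 6.4]
grip_width: 0.176
```

```bash
python3 trk.py 1;python3 -c "
from h import *
print(manip.get_obs()['grip_width'])"
```

```text
t 22.60 sink 54.39 mm ncc 0.901
t 22.65 pos [0.5472 0.1308 0.0849] F [-1.6  0.4  7.5] ang 161.4 r 0.0747
0.17853989103126122
```

Emit:
{"name": "move_arm", "arguments": {"moves": [[0,0,0,-0.0045,0.0004,0,0.01],[0,0,0,-0.0082,0.0009,0,0.01],[0,0,0,-0.0119,0.0016,0,0.01],[0,0,0,-0.0145,0.0022,0,0.01],[0,0,0,-0.0165,0.0027,0,0.01],[0,0,0,-0.0172,0.0029,0,0.01]]}}

```text
clock: 23.25
position: [0.5429, 0.1159, 0.0848]
ee_rot: [0.823, 0.567, 0.002, -0.001]
ft_force: [-3.6, 8.4, 7.8]
grip_width: 0.177
```

```bash
python3 trk.py 2
```

```text
t 23.25 sink 54.64 mm ncc 0.904
t 23.30 sink 54.91 mm ncc 0.902
t 23.35 pos [0.543  0.116  0.0848] F [-3.4  7.2  7.4] ang 173.14 r 0.0756
```

Emit:
{"name": "move_arm", "arguments": {"moves": [[0,0,0,0,0,0,0.01],[0,0,0,0,0,0,0.01],[0,0,0,0.0072,-0.0019,0,0.01],[0,0,0,0.0146,-0.0031,0,0.01],[0,0,0,0.018,-0.0034,0,0.01]]}}

```text
clock: 23.85
position: [0.5452, 0.1301, 0.0842]
ee_rot: [0.825, 0.566, -0.001, 0.0]
ft_force: [-2.1, -5.8, 7.3]
grip_width: 0.174
```

```bash
python3 trk.py 3
```

```text
t 23.85 sink 59.11 mm ncc 0.901
t 23.90 sink 59.10 mm ncc 0.901
t 23.95 sink 59.11 mm ncc 0.901
t 24.00 pos [0.5456 0.1305 0.0843] F [-6.8 -3.1 10.1] ang 161.98 r 0.0761
```

The deck is stopped at 59.1 mm, an estimated −0.9 ± 0.9 mm from level. Now I'll close toward the seat in steps and watch the tangential force.

```bash
cat > ft.py <<'E'
from h import *
o=manip.get_obs();a=o["position"][:2]-[.618,.107];g=np.arctan2(a[1],a[0]);F=o["ft_force"]
print("t %.2f ang %.2f r %.4f  closing push %.1f radial %.1f z %.1f"%(o["clock"],np.degrees(g),np.hypot(*a),F[:2]@[-np.sin(g),np.cos(g)],F[:2]@[np.cos(g),np.sin(g)],F[2]),"moment",o["torque"].round(2))
E
python3 ft.py
```

```text
t 24.00 ang 161.98 r 0.0761  closing push 5.1 radial 5.5 z 10.1 moment [-0.67  1.33 -0.04]
```

Emit:
{"name": "move_arm", "arguments": {"moves": [[0,0,0,0.0037,-0.0002,0,0.01],[0,0,0,0.0075,-0.0001,0,0.01],[0,0,0,0.011,0.0002,0,0.01],[0,0,0,0.011,0.0002,0,0.01]]}}

```text
clock: 24.4
position: [0.5495, 0.1407, 0.0842]
ee_rot: [0.824, 0.566, -0.001, -0.0]
ft_force: [-7.4, -3.3, 9.6]
grip_width: 0.173
```

```bash
python3 ft.py
```

```text
t 24.40 ang 153.83 r 0.0763  closing push 6.3 radial 5.2 z 9.6 moment [-0.79  1.64 -0.09]
```

Emit:
{"name": "move_arm", "arguments": {"moves": [[0,0,0,0.0019,0.0002,0,0.01],[0,0,0,0.0037,0.0005,0,0.01],[0,0,0,0.0037,0.0005,0,0.01]]}}

```text
clock: 24.7
position: [0.5508, 0.1435, 0.0841]
ee_rot: [0.825, 0.566, -0.001, -0.0]
ft_force: [-9.0, -4.1, 11.1]
grip_width: 0.175
```

```bash
python3 ft.py
```

```text
t 24.70 ang 151.47 r 0.0765  closing push 7.9 radial 6.0 z 11.1 moment [-1.07  2.07 -0.33]
```

Emit:
{"name": "move_arm", "arguments": {"moves": [[0,0,0,0.0019,0.0006,0,0.01],[0,0,0,0.0037,0.0013,0,0.01],[0,0,0,0.0037,0.0013,0,0.01]]}}

```text
clock: 25.0
position: [0.5531, 0.1467, 0.084]
ee_rot: [0.824, 0.566, -0.002, -0.001]
ft_force: [-10.9, -3.9, 12.4]
grip_width: 0.172
```

```bash
python3 ft.py
```

```text
t 25.00 ang 148.52 r 0.0761  closing push 9.1 radial 7.3 z 12.4 moment [-0.95  2.31 -0.31]
```

Emit:
{"name": "move_arm", "arguments": {"moves": [[0,0,0,0.0013,0.0005,0,0.01],[0,0,0,0.0025,0.001,0,0.01],[0,0,0,0.0025,0.001,0,0.01]]}}

```text
clock: 25.3
position: [0.555, 0.149, 0.084]
ee_rot: [0.824, 0.566, -0.001, -0.001]
ft_force: [-9.7, -3.6, 11.3]
grip_width: 0.177
```

```bash
python3 ft.py
```

```text
t 25.30 ang 146.33 r 0.0757  closing push 8.4 radial 6.0 z 11.3 moment [-0.79  2.16 -0.16]
```

Emit:
{"name": "move_arm", "arguments": {"moves": [[0,0,0,0.0012,0.0005,0,0.01],[0,0,0,0.0024,0.0009,0,0.01],[0,0,0,0.0024,0.0009,0,0.01]]}}

```text
clock: 25.6
position: [0.5557, 0.1502, 0.0838]
ee_rot: [0.825, 0.566, -0.003, -0.001]
ft_force: [-15.5, -5.1, 14.3]
grip_width: 0.176
```

```bash
python3 ft.py
```

```text
t 25.60 ang 145.26 r 0.0758  closing push 13.1 radial 9.8 z 14.3 moment [-1.34  3.2  -0.4 ]
```

Emit:
{"name": "move_arm", "arguments": {"moves": [[0,0,0,0.0012,0.0005,0,0.01],[0,0,0,0.0018,0.0008,0,0.01],[0,0,0,0.0018,0.0008,0,0.01]]}}

```text
clock: 25.9
position: [0.5573, 0.1516, 0.0839]
ee_rot: [0.824, 0.566, -0.002, -0.001]
ft_force: [-14.6, -6.0, 14.5]
grip_width: 0.18
```

```bash
python3 ft.py
```

```text
t 25.90 ang 143.70 r 0.0753  closing push 13.5 radial 8.2 z 14.5 moment [-1.32  2.92 -0.16]
```

The push rose to 13 N at about the expected spring rate, so the hub is on its seat with flex about −0.1. I'll hold, check, then unload and release.

Emit:
{"name": "move_arm", "arguments": {"moves": [[0,0,0,0,0,0,0.01],[0,0,0,0,0,0,0.01],[0,0,0,0,0,0,0.01]]}}

```text
clock: 26.2
position: [0.5573, 0.1516, 0.0839]
ee_rot: [0.824, 0.566, -0.002, -0.001]
ft_force: [-14.0, -5.4, 14.9]
grip_width: 0.178
```

```bash
python3 ft.py; python3 trk.py 2
```

```text
t 26.20 ang 143.72 r 0.0753  closing push 12.7 radial 8.1 z 14.9 moment [-1.32  3.   -0.14]
t 26.20 sink 59.14 mm ncc 0.899
t 26.25 sink 59.11 mm ncc 0.899
t 26.30 pos [0.5573 0.1516 0.0839] F [-14.3  -4.6  14.2] ang 143.74 r 0.0753
```

Emit:
{"name": "move_arm", "arguments": {"moves": [[0,0,0,-0.003,-0.0014,0,0.01],[0,0,0,-0.0055,-0.0024,0,0.01],[0,0,0,-0.0055,-0.0024,0,0.025],[0,0,0,-0.0055,-0.0024,0,0.05],[0,0,0,-0.0055,-0.0024,0,0.05],[0,0,0,-0.0055,-0.0024,-0.04,0.05],[0,0,0,-0.0055,-0.0024,-0.08,0.05],[0,0,0,-0.0055,-0.0024,-0.12,0.05],[0,0,0,-0.0055,-0.0024,-0.16,0.05],[0,0,0,-0.0055,-0.0024,-0.165,0.05]]}}

```text
clock: 27.3
position: [0.5572, 0.1494, 0.2538]
ee_rot: [0.824, 0.566, 0.004, 0.001]
ft_force: [-0.5, -0.2, 0.9]
grip_width: 0.582
```

Emit:
{"name": "move_arm", "arguments": {"moves": [[0,0,0,0,0,0,0.05],[0,0,0,0,0,0,0.05],[0,0,0,0,0,0,0.05]]}}

```text
clock: 27.6
position: [0.5545, 0.1485, 0.2466]
ee_rot: [0.824, 0.566, -0.001, -0.0]
ft_force: [1.2, 0.2, -0.9]
grip_width: 0.587
```

```bash
python3 trk.py 2
python3 - <<'E'
from h import *
o=manip.get_obs();p=cams.camera_params("wrist");im=cams.camera("wrist")[:,:,::-1]
i=im.astype(int)
m=((i[...,2]>110)&(i[...,1]<45)&(i[...,0]<45)).astype(np.uint8)
n,l,st,ce=cv2.connectedComponentsWithStats(m);k=1+np.argmax(st[1:,4]);print(st[k],ce[k],o["position"],o["clock"])
for t in(-.1,-.05,0,.05,.1):
  a=np.radians(150.8)+t;print(t,proj("wrist",[.618+.075*np.cos(a),.107+.075*np.sin(a),.126],p))
b=np.where(i[...,2]*m>175);print("bright",b[1].mean(),b[0].mean(),len(b[0]))
E
```

```text
t 27.60 sink 59.01 mm ncc 0.875
t 27.65 sink 59.07 mm ncc 0.875
t 27.70 pos [0.5547 0.1485 0.247 ] F [-0.8  0.9  0.4] ang 146.75 r 0.0757
[304 172  20  36 381] [313.97900262 187.38582677] [0.55465636 0.14853135 0.24699656] 27.7
-0.1 [[320.28177767 195.6857556 ]]
-0.05 [[315.48319546 194.66060092]]
0 [[310.6310546  193.86679062]]
0.05 [[305.74023396 193.30721642]]
0.1 [[300.82579975 192.98391663]]
bright 310.45454545454544 206.20095693779905 209
```

```bash
python3 -c "
from workcell import manip
print(manip.hand_in(), manip.get_obs()['clock'])"
```

```text
the job is handed in; nothing more can be done
the job is handed in; nothing more can be done
```

I lowered the deck in three slow stages, snugged the valve shut on its seat, let go, and handed the job in at about 28 s of the 72 s allowed. The hand-in gave no verdict.

- **Sinking:** The deck moved at about 6–16 mm/s, against the 35 mm/s limit, and sank 59.1 mm in all.
- **Level:** I worked out the distance left from the base-camera fit and from two wrist-camera stereo pairs taken at stops on the way. They disagreed by 1–2 mm: near the end they gave 3.2–4.4 mm still to go. The last stage sank 4.7 mm, slightly more than the 3.8 mm I was aiming for, so I expect the deck to be about 1 mm low (±1 mm), inside the 5 mm tolerance. I did not take another picture of the gap after that stage.
- **Valve:** On the seat the closing push read about 13 N, a lever flex of roughly −0.1. That is above the 9 N needed, and I never saw a reading near the 22 N wrenching limit. It is also more than the 6 N at most needed to turn the hub, so the hub must have been on its seat. After release the post stood at its shut direction to within about 0.03 rad, which is as fine as that check could see.
- **End state:** The deck was still at 59.0–59.1 mm after I let go, with the gripper raised clear and no load on it. I saw no sign of contact with the deck or shelf and planned the path clear of the other objects, but I did not re-measure their positions.

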